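Re-seat the spice carousel tray on its pin

ROBOT

A 6-joint arm with a two-finger parallel gripper is mounted at the origin on the work surface. World frame = base frame: x ahead of the robot, y to its left, z up, the work surface at z = 0. Lengths are in m, angles in rad, forces in N, time in s.
With the tool pointing down it reaches from about 0.35 to 1 m from the base axis. Payload 7.1 kg.
Tool frame: the origin (TCP) lies at the very end of the fingers, on their centre line; the grasp point (between the pads) lies 19 mm behind it (arm.grasp_offset is the distance from the TCP to the grasp point, in m); z points along the fingers, y is the line along which they close (so a half turn about z gives the same grasp; the last joint's range is limited). The gripper opens to 85 mm and grips with 20 to 120 N. Pads are 22 mm wide; open, the fingers measure 114 mm over their backs; the gripper's body (76 mm by 85 mm) begins 54 mm behind the grasp point. The pads swing forward as they close: fully open they stand 13 mm farther back than shut.
Start: joints at [1.158, 0.423, 1.63, -0, 1.089, -0.019], TCP at [0.24, 0.577, 0.231] pointing down, gripper open.
Joint ranges: [-3, 3], [-0.9, 2.11], [0.09, 2.58], [-1.31, 4.45], [0.11, 2.69], [-2.54, 2.54]. Speed limits (rad/s): [2.39, 2.39, 3.01, 3.14, 3.14, 3.14].

INTERFACE

Orientations are given as a unit quaternion [w, x, y, z].
In Python, from workcell import arm gives the robot as it stands.
- The arm moves only by the tool send_rows, never from a script. Its arguments are lists of equal length, an entry for each row: "jaw": the opening in per cent of the stroke, from 0 (shut) to 100 (fully open); "travel": the shift along the world's x, y, z in m, a list of three; "angular": the turn, a rotation vector about the world's x, y, z in degrees, a list of three. In form: {"jaw": [jaw, ...], "travel": [[tx, ty, tz], ...], "angular": [[rx, ry, rz], ...]}. A call has 1 to 5 rows; each row shifts and turns the commanded pose from where the row before left it; what a row does not reach is not made up. A row lasts 1/12 s, in which the tool goes at most 41.7 mm and 7.16 degrees, less where a joint would pass 70% of its speed; a pose out of reach is approached as far as the arm can. A call is refused whole if a number of a shift passes 0.0417 or a number of a turn 7.16, either way. A call with a gripper value outside its range is refused whole. The fingers move at their own pace and stop on an object; "grip_force" is the grip in N (left out, the last holds). Time passes only in rows, so rows that do not move let the fingers close. It gives the time, the measured TCP pose, the force, the opening and the grip force at its end, in the units of the state.
- arm.observe(): the state, without advancing time (a new reading comes with each control period).
- arm.capture(name): name is "side" or "top" or "wrist"; returns the picture (480x640x3 uint8, red, green, blue); there is no depth.
- arm.camera_info(name): a dict with "mtx" (3x3 intrinsics, pixels), "T" (4x4, takes a point from camera to world coordinates). Camera axes: x right, y down, z forward; pixel columns grow to the right and rows downward; lengths in m; the calibration is good to about 2 mm. A picture is of the moment at which its call begins: read the wrist's pose just before it. camera_info takes no time and is no camera call; for the wrist camera it gives the pose at the moment of the call.
- arm.sign_off(): hands the job in; it is judged then, once.
Trained networks look in the newest picture that a camera, given by its name, has taken for a name from the list of things; names that differ only in an ending like _2 or _b are one class to them, and where a whole thing is asked for, a point or a joint stands for the part that bears it (a point fixed in the world has none). Each returns a list of dicts, best first, with "conf" (0 to 1); they miss things now and then, are a little off and sometimes report something else, mostly with a low value. They report only what shows in the picture. A call takes as long as a camera call.
- arm.look_for(camera, thing): "position" ([x, y, z] in m, in the coordinates of the camera as it stood for that picture, good to about 4 mm: the middle of the surface that is visible of it).
- arm.cut_out(camera, thing): "mask" (480x640 bool, what is visible of it).
The state is a dict: "t": time; "joint_pos": joint angles; "qvel": joint speeds; "effort": joint torques, N m; "position": TCP position; "tool_rot": TCP orientation; "contact_force": force on the tool from outside, world axes, zero at the start; "ft_torque": the same for the moment, N m; "width": opening from 0.0 (shut) to 1.0 (fully open); "grasp_force": force on a finger pad.
Only numpy, scipy, OpenCV 4.12 (cv2) and the standard library are available. Lean on these libraries where they do the work, as an engineer would, in place of code of your own. Each camera call takes 0.05 s, during which the arm holds its last target. There are 200 camera calls.

TASK

The empty tray of the spice carousel is sitting high because its notch has missed the red pin on the base. Turn the tray with a fingertip until the notch stands over the pin, then press the hub down until the tray is fully seated, and take the hand away. Never lift the tray, and leave the jars, salt dispenser and spoon rest where they stand.

Things in the scene. Friction and masses are not known exactly. Their poses are not given: they have to be found in the camera images.
- carousel_base: fixed round grey base of the spice carousel, 250 mm diameter, 12 mm high. Origin: centre of its underside on the shelf, on the carousel's vertical axis; its +x axis points at the red pin, z is up
- pin_mid (a point): point 98 mm from the carousel's axis on the red pin: a round dowel of 10 mm diameter lying radially on the base from 89 to 123 mm from the axis, its axis 18 mm and its top 23 mm above the shelf. The pin's outer end shows beyond the tray's edge
- notch_mid (a point): middle of the tray's notch, 98 mm from the axis, at half the tray's thickness. The notch is a slot cut through the tray's edge, 20 mm wide, from 88 mm to the edge, with a yellow cheek on each side. In line with the pin when it has the same x, y as pin_mid; the tray can go down with up to about 5 mm of sideways offset
- hub_top (a point): centre of the flat white cap (50 mm diameter) on the tray's hub, on the carousel's axis: the place to press. 77 mm above the shelf when the tray is up, 67 mm when it is seated
- tray (a joint): turn of the tray about the vertical axis, rad, counter-clockwise from above positive; the notch is over the pin at 0 and at 2 pi (starts anywhere from 1.0 to 5.28). Turns freely both ways, with light drag (about 1 N at 80 mm) and stays where it is left.
- tray_face (a point): centre of the tray's upper face, on the axis. The tray is a teal disc 208 mm across, 8 mm thick, upper face 32 mm above the shelf when up (22 seated), with eight upright radial fins 30 mm high, 4 mm thick, 36 to 100 mm from the axis, 45 degrees apart, the notch midway between two. 80 mm out, the gap between fins is 57 mm: a fingertip there can push a fin either way
- tray_drop (a joint): how far the tray is pressed down, m: 0 = up as found (underside 1 mm above the pin's top), 0.010 = fully seated. A snug hub: it takes about 6 N to press it down and it stays at the height where it is left. Out of line, the pin holds it up: a 15 N push gets it only about 2 mm down, and forcing it harder bends it some mm further but it springs back up. Negative means pulled up
- jar0: loose closed glass spice jar with copper-coloured label and dark cap, 44 mm diameter, 80 mm high; bystander, origin at the centre of its underside
- jar1: loose closed glass spice jar with terracotta label and dark cap, 44 mm diameter, 80 mm high; bystander, origin at the centre of its underside
- jar2: loose closed glass spice jar with cork-brown label and dark cap, 44 mm diameter, 80 mm high; bystander, origin at the centre of its underside
- jar3: loose closed glass spice jar with green label and dark cap, 44 mm diameter, 80 mm high; bystander, origin at the centre of its underside
- salt: loose clear acrylic push-button salt dispenser, 56 mm diameter, 102 mm high; bystander, origin at the centre of its underside
- spoon_rest: loose blue ceramic spoon rest, dish 100 mm across and 16 mm high with a tab reaching 93 mm from its centre; bystander, origin at the centre of the dish's underside

How it is judged:
On the way, in this order (a step that is already met when the one before it is completed fails the run):
1. the notch has been turned over the pin, the tray still up (horizontal distance between notch_mid and pin_mid below 0.009 m and value of joint tray_drop below 0.006 m), for 0.1 s.
2. the tray is pressed down, the pin in its notch (horizontal distance between notch_mid and pin_mid below 0.008 m and value of joint tray_drop above 0.008 m), for 0.2 s.
At the end, for the whole second after the job is handed in: the tray is seated at least 8 of its 10 mm down, its notch around the pin (centres within 8 mm), at rest and let go (all of step 2 and velocity of joint tray between -0.05 and 0.05 rad/s); the robot touches nothing.
It fails at once if the tray is lifted more than 6 mm above where it was found (value of joint tray_drop below -0.006 m).
It fails at once if a jar, the salt dispenser or the spoon rest is lifted, tipped or shoved more than 30 mm (distance of any of jar0, jar1, jar2, jar3, salt, spoon_rest from where it was at the start of the episode above 0.03 m or angle between any of jar0, jar1, jar2, jar3, salt, spoon_rest's own z axis and vertical above 0.5 rad).
It also fails if it takes over 51 s, if anything falls off the work surface, if the arm or the gripper's body presses on something with over 40 N, if the wrist force passes 120 N, or if a joint passes its speed limit or range.

## Working session

There is one attempt and no reset: what is moved stays moved. The work goes in short steps, Python scripts to look and compute and a tool call to move; the robot and the scene stay as the last step left them, time stands still between calls to the robot, and variables do not carry over. Pictures are saved under pics/ and viewed, at most 10 in all, crops included, and the job is handed in when it is done.

Besides the shell and the picture viewer there is one more tool, called by a JSON object that holds its "api" and its "payload", one argument or row to a line. send_rows: Moves the arm, as the interface text tells. Its arguments: {"type":"object","properties":{"jaw":{"type":"array","items":{"type":"number"}},"travel":{"type":"array","items":{"type":"array","items":{"type":"number"}}},"angular":{"type":"array","items":{"type":"array","items":{"type":"number"}}},"grip_force":{"type":"number"}},"required":["jaw","travel","angular"]}

```bash
mkdir -p pics
cat > h.py <<'E'
import numpy as np, cv2
from workcell import arm
def w(cam,p):
    T=np.array(arm.camera_info(cam)["T"]); return T[:3,:3]@np.array(p)+T[:3,3]
def ray(cam,u,v,z):
    i=arm.camera_info(cam);T=np.array(i["T"]);d=T[:3,:3]@np.linalg.solve(np.array(i["mtx"]),[u,v,1.]);o=T[:3,3]
    return o+d*(z-o[2])/d[2]
def px(cam,P):
    i=arm.camera_info(cam);T=np.array(i["T"]);c=T[:3,:3].T@(np.array(P)-T[:3,3]);q=np.array(i["mtx"])@c;return q[:2]/q[2]
def save(cam,n):
    im=arm.capture(cam);cv2.imwrite("pics/"+n,im[:,:,::-1]);return im
E
python3 - <<'E'
from h import *
np.set_printoptions(precision=4,suppress=True)
save("top","top1.png")
for t in ["hub_top","pin_mid","notch_mid","tray_face","carousel_base","jar0","jar1","jar2","jar3","salt","spoon_rest"]:
    for r in arm.look_for("top",t)[:2]: p=w("top",r["position"]);print(t,round(r["conf"],2),p,px("top",p))
print(arm.observe())
E
```

```text
hub_top 0.58 [ 0.5444 -0.0526  0.0309] [336.0975 271.3957]
pin_mid 0.72 [ 0.5367 -0.0572  0.0323] [338.3518 275.1567]
notch_mid 0.74 [ 0.5352 -0.0544  0.0303] [336.9268 275.8696]
notch_mid 0.58 [ 0.5407 -0.0544  0.0306] [336.9721 273.1936]
tray_face 0.8 [ 0.5412 -0.0504  0.0307] [335.0315 272.9052]
carousel_base 0.91 [ 0.5391 -0.056   0.0364] [337.8983 273.9707]
carousel_base 0.4 [ 0.7728 -0.1424  0.0063] [378.5903 164.8827]
jar0 0.82 [0.5461 0.3526 0.0751] [132.3414 267.3363]
jar0 0.81 [ 0.4366 -0.359   0.0823] [494.9557 329.2223]
jar1 0.82 [0.5461 0.3526 0.0751] [132.3414 267.3363]
jar1 0.81 [ 0.4366 -0.359   0.0823] [494.9557 329.2223]
jar2 0.82 [0.5461 0.3526 0.0751] [132.3414 267.3363]
jar2 0.81 [ 0.4366 -0.359   0.0823] [494.9557 329.2223]
jar3 0.82 [0.5461 0.3526 0.0751] [132.3414 267.3363]
jar3 0.81 [ 0.4366 -0.359   0.0823] [494.9557 329.2223]
salt 0.64 [ 0.5779 -0.3435  0.0933] [488.3359 256.1989]
spoon_rest 0.6 [ 0.7729 -0.1449  0.0119] [380.1569 164.3148]
spoon_rest 0.16 [ 0.5395 -0.0552  0.0345] [337.4443 273.8104]
{'t': 0.6, 'joint_pos': array([ 1.158 ,  0.4231,  1.6299, -0.    ,  1.0886, -0.019 ]), 'qvel': array([ 0.0006, -0.0004,  0.0009, -0.0003,  0.002 , -0.0012]), 'effort': array([ -0.0006, -55.7052, -28.202 ,  -0.0003,   0.0012,  -0.    ]), 'position': array([0.2398, 0.5771, 0.2313]), 'tool_rot': array([ 0.    ,  0.1956,  0.9807, -0.    ]), 'contact_force': array([ 0.2118, -0.006 ,  0.5831]), 'ft_torque': array([-0.0283, -0.0038,  0.0081]), 'grasp_force': 0.0, 'width': 1.000787161455772}
```

View pics/top1.png

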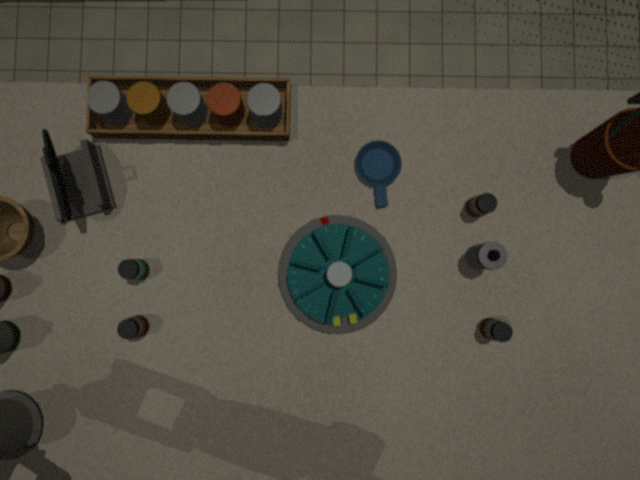

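The top view shows the tray centred near pixel (339,274), the red pin end at (325,220), and the yellow cheeks at (337,321) and (353,319). The notch is therefore nearly opposite the pin. Next I'll measure these points.

Run:
```python
from h import *
np.set_printoptions(precision=4,suppress=True)
im=arm.capture("top").astype(int);R,G,B=im[...,0],im[...,1],im[...,2]
v,u=np.mgrid[:480,:640]
near=np.hypot(u-338,v-273)<65
def cen(m): m=m&near; return u[m].mean(),v[m].mean(),m.sum()
red=cen((R>110)&(G<60)&(B<60)); yel=cen((R>130)&(G>130)&(B<90))
hub=cen((np.hypot(u-339,v-274)<18)&(R>110))
print(red,yel,hub)
c=ray("top",hub[0],hub[1],.077);
m=arm.cut_out("top","tray_face"); 
p=ray("top",*red[:2],.021);n=ray("top",*yel[:2],.032)
print("hub",c,"pin",p,"notch",n)
base=(np.hypot(u-338,v-273)<62)
for a,n_ in((p,"pin"),(n,"notch")):
    d=a-c;print(n_,np.hypot(d[0],d[1]),np.degrees(np.arctan2(d[1],d[0])))
if m: 
    mm=m[0]["mask"];print("tray c",ray("top",u[mm].mean(),v[mm].mean(),.032),mm.sum())
T=np.array(arm.camera_info("top")["T"]);print(T)
```

```text
(np.float64(nan), np.float64(nan), np.int64(0)) (np.float64(nan), np.float64(nan), np.int64(0)) (np.float64(339.4848484848485), np.float64(274.3333333333333), np.int64(33))
hub [ 0.5385 -0.0564  0.077 ] pin [nan nan nan] notch [nan nan nan]
pin nan nan
notch nan nan
tray c [ 0.5392 -0.055   0.032 ] 8231
[[ 0.015  -0.9976  0.0672  0.5384]
 [-0.9999 -0.0149  0.0031  0.0144]
 [-0.0021 -0.0672 -0.9977  1.0939]
 [ 0.      0.      0.      1.    ]]<stdin>:6: RuntimeWarning: Mean of empty slice.
  ret = ret.dtype.type(ret / rcount)
```

```bash
cat >> h.py <<'E'
C=np.array([.5388,-.0555])
def meas(cam="top",im=None):
    im=arm.capture(cam) if im is None else im
    H,S,V=[a.astype(int) for a in cv2.split(cv2.cvtColor(im,cv2.COLOR_RGB2HSV))]
    v,u=np.mgrid[:480,:640]; q=px(cam,[*C,.03]); near=np.hypot(u-q[0],v-q[1])<62
    out={}
    for n,m,z in(("pin",((H<6)|(H>174))&(S>150)&(V>60),.021),("notch",(abs(H-29)<7)&(S>130)&(V>70),.032)):
        m=m&near
        if m.sum()==0: out[n]=None;continue
        a=ray(cam,u[m].mean(),v[m].mean(),z);d=a[:2]-C
        out[n]=(int(m.sum()),np.round(a,4),round(float(np.hypot(*d)),4),round(float(np.degrees(np.arctan2(d[1],d[0]))),1))
    return out
E
python3 - <<'E'
from h import *
print(meas()); 
i=cv2.imread("pics/top1.png");print(i[274,340],i[220,325],i[321,337]);print(meas(im=i[:,:,::-1].copy()))
for n in("wrist","side"): print(n,px(n,[*C,.03]))
im=save("side","side1.png")
E
```

```text
{'pin': (45, array([ 0.6512, -0.0275,  0.021 ]), 0.1158, 14.0), 'notch': (114, array([ 0.4461, -0.0722,  0.032 ]), 0.0942, -169.8)}
[109 113 109] [ 0  1 90] [ 27 110 106]
{'pin': (42, array([ 0.6512, -0.0276,  0.021 ]), 0.1158, 13.9), 'notch': (111, array([ 0.446 , -0.0718,  0.032 ]), 0.0942, -170.0)}
wrist [-34.15473706 592.80802467]
side [301.49299529 278.66869725]
```

View pics/side1.png

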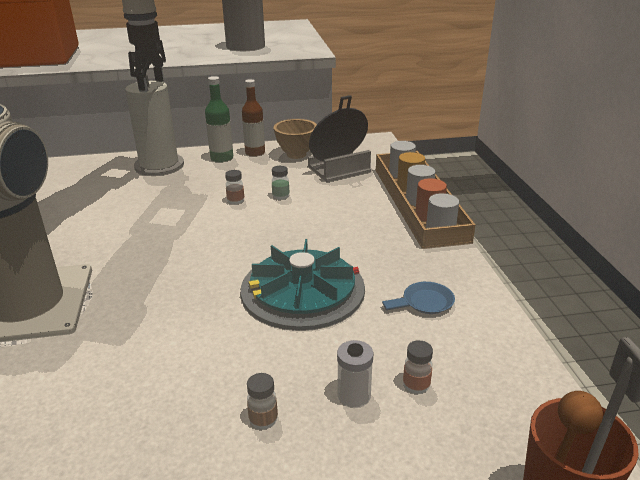

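Pin direction is about 14° and notch about 190°, and the radii match the drawing. I'll turn the tray clockwise about 176°. First I'll shut the fingers and move above the gap near 100°.

{"api": "send_rows", "payload": {
  "jaw": [0, 0, 0, 0, 0],
  "travel": [
    [0.018, -0.035, 0],
    [0.018, -0.035, 0],
    [0.018, -0.035, 0],
    [0.018, -0.035, 0],
    [0.018, -0.035, 0]
  ],
  "angular": [
    [0, 0, 0],
    [0, 0, 0],
    [0, 0, 0],
    [0, 0, 0],
    [0, 0, 0]
  ]
}}

```text
t: 1.22
position: [0.3302, 0.4006, 0.2314]
tool_rot: [0.0, 0.195, 0.981, 0.0]
contact_force: [1.9, 0.3, 0.6]
width: 0.302
grasp_force: 0.0
```

{"api": "send_rows", "payload": {
  "jaw": [0, 0, 0, 0, 0],
  "travel": [
    [0.018, -0.035, 0],
    [0.018, -0.035, 0],
    [0.018, -0.035, 0],
    [0.018, -0.035, 0],
    [0.018, -0.035, 0]
  ],
  "angular": [
    [0, 0, 0],
    [0, 0, 0],
    [0, 0, 0],
    [0, 0, 0],
    [0, 0, 0]
  ]
}}

```text
t: 1.63
position: [0.4204, 0.2254, 0.2317]
tool_rot: [0.0, 0.196, 0.981, 0.0]
contact_force: [0.9, 0.8, 1.0]
width: 0.004
grasp_force: 0.0
```

{"api": "send_rows", "payload": {
  "jaw": [0, 0, 0, 0, 0],
  "travel": [
    [0.018, -0.035, 0],
    [0.018, -0.035, 0],
    [0.018, -0.035, 0],
    [0.018, -0.035, 0],
    [0.018, -0.035, 0]
  ],
  "angular": [
    [0, 0, 0],
    [0, 0, 0],
    [0, 0, 0],
    [0, 0, 0],
    [0, 0, 0]
  ]
}}

```text
t: 2.05
position: [0.5104, 0.0502, 0.2316]
tool_rot: [0.0, 0.196, 0.981, 0.0]
contact_force: [0.9, 0.8, -0.7]
width: -0.001
grasp_force: 0.0
```

Run:
```python
from h import *
save("wrist","wr1.png"); print(px("wrist",[*C,.077]),px("wrist",[.5104,.0502,.23]))
for r in arm.look_for("wrist","hub_top")[:1]: print(r["conf"],w("wrist",r["position"]))
```

```text
[221.13010327 291.91762634] [323.3507669  295.92581029]
0.84 [ 0.52463473 -0.04917426  0.0275991 ]
```

View pics/wr1.png

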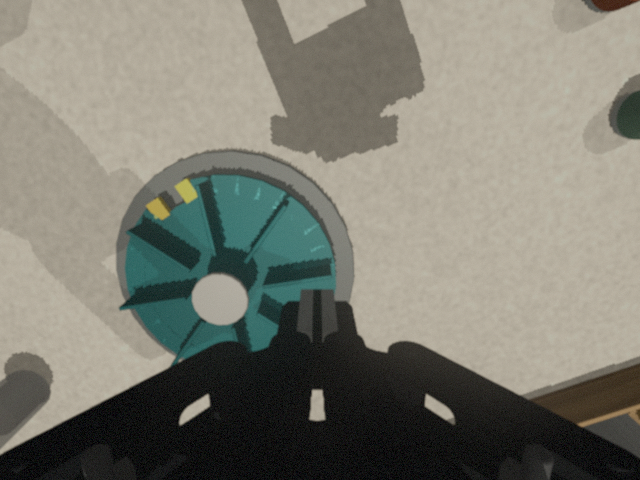

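In the wrist view the hub cap is centred at about (220,299), and the cheeks are at (158,208) and (186,190). The fingers are over the gap. The cap sits about 6 px off my prediction, so I'll refine the axis.

Run:
```python
from h import *
np.set_printoptions(precision=4,suppress=True)
def cap(im,q,r,cam):
    H,S,V=cv2.split(cv2.cvtColor(im,cv2.COLOR_RGB2HSV));v,u=np.mgrid[:480,:640]
    m=(np.hypot(u-q[0],v-q[1])<r)&(S<60)&(V>75)
    (x,y),rad=cv2.minEnclosingCircle(np.argwhere(m)[:,::-1].astype(np.float32));print(cam,u[m].mean(),v[m].mean(),x,y,rad,m.sum(),ray(cam,u[m].mean(),v[m].mean(),.077))
cap(cv2.imread("pics/wr1.png")[:,:,::-1].copy(),(220,298),36,"wrist")
cap(cv2.imread("pics/top1.png")[:,:,::-1].copy(),(340,274),20,"top")
s=[ray("wrist",172,199,.032)];print("notch",s)
print(ray("side",302,260,.077))
```

```text
wrist 219.60849834983497 298.74133663366337 219.27420043945312 299.07257080078125 29.145448684692383 2424 [ 0.5419 -0.0567  0.077 ]
top 339.025390625 273.373046875 339.0454406738281 273.31817626953125 12.831661224365234 512 [ 0.5403 -0.0555  0.077 ]
notch [array([ 0.4485, -0.0714,  0.032 ])]
[ 0.5406 -0.0594  0.077 ]
```

```bash
sed -i 's/^C=.*/C=np.array([.541,-.0562])/' h.py
python3 - <<'E'
import numpy as np
a=np.radians(np.arange(100,-81,-9)); p=.08*np.c_[np.cos(a),np.sin(a)]
d=np.diff(np.round(p,4),axis=0)
for i,x in enumerate(d): print(i,np.round(x,4).tolist())
E
```

```text
0 [0.0125, 0.0012]
1 [0.0125, -0.0008]
2 [0.0123, -0.0027]
3 [0.0117, -0.0046]
4 [0.0108, -0.0064]
5 [0.0097, -0.008]
6 [0.0083, -0.0094]
7 [0.0067, -0.0105]
8 [0.005, -0.0116]
9 [0.0032, -0.0121]
10 [0.0012, -0.0125]
11 [-0.0008, -0.0125]
12 [-0.0027, -0.0123]
13 [-0.0046, -0.0117]
14 [-0.0064, -0.0108]
15 [-0.008, -0.0097]
16 [-0.0094, -0.0083]
17 [-0.0105, -0.0067]
18 [-0.0116, -0.005]
19 [-0.0121, -0.0032]
```

{"api": "send_rows", "payload": {
  "jaw": [0, 0, 0, 0, 0],
  "travel": [
    [0.017, -0.028, 0],
    [0, 0, -0.04],
    [0, 0, -0.04],
    [0, 0, -0.04],
    [0, 0, -0.03]
  ],
  "angular": [
    [0, 0, 0],
    [0, 0, 0],
    [0, 0, 0],
    [0, 0, 0],
    [0, 0, 0]
  ]
}}

```text
t: 2.57
position: [0.5255, 0.0244, 0.0789]
tool_rot: [-0.001, 0.196, 0.981, -0.0]
contact_force: [-0.7, -0.4, -0.1]
width: 0.001
grasp_force: 0.0
```

{"api": "send_rows", "payload": {
  "jaw": [0, 0, 0],
  "travel": [
    [0, 0, -0.02],
    [0, 0, -0.015],
    [0, 0, 0]
  ],
  "angular": [
    [0, 0, 0],
    [0, 0, 0],
    [0, 0, 0]
  ]
}}

```text
t: 2.82
position: [0.5244, 0.0246, 0.0434]
tool_rot: [-0.003, 0.195, 0.981, -0.001]
contact_force: [-1.4, -0.4, -0.4]
width: 0.002
grasp_force: 0.0
```

{"api": "send_rows", "payload": {
  "jaw": [0, 0, 0, 0, 0],
  "travel": [
    [0.0125, 0.001, 0],
    [0.0125, -0.001, 0],
    [0.0125, -0.003, 0],
    [0.0115, -0.0045, 0],
    [0.011, -0.0065, 0]
  ],
  "angular": [
    [0, 0, 0],
    [0, 0, 0],
    [0, 0, 0],
    [0, 0, 0],
    [0, 0, 0]
  ]
}}

```text
t: 3.23
position: [0.5873, 0.0107, 0.0474]
tool_rot: [-0.0, 0.195, 0.981, 0.0]
contact_force: [-1.1, 1.3, 0.7]
width: -0.002
grasp_force: 0.7
```

{"api": "send_rows", "payload": {
  "jaw": [0, 0, 0, 0, 0],
  "travel": [
    [0.0095, -0.008, 0],
    [0.0085, -0.0095, 0],
    [0.0065, -0.0105, 0],
    [0.005, -0.0115, 0],
    [0.003, -0.012, 0]
  ],
  "angular": [
    [0, 0, 0],
    [0, 0, 0],
    [0, 0, 0],
    [0, 0, 0],
    [0, 0, 0]
  ]
}}

```text
t: 3.65
position: [0.6199, -0.0426, 0.0464]
tool_rot: [0.0, 0.196, 0.981, 0.0]
contact_force: [-0.1, 2.0, 0.2]
width: -0.002
grasp_force: 0.7
```

Run:
```python
from h import *
print(meas())
```

```text
{'pin': None, 'notch': (21, array([0.5191, 0.0396, 0.032 ]), 0.0983, 102.9)}
```

The tray is following the finger, with the notch now near 105°. I'll continue the arc.

{"api": "send_rows", "payload": {
  "jaw": [0, 0, 0, 0, 0],
  "travel": [
    [0.001, -0.0125, 0],
    [-0.001, -0.0125, 0],
    [-0.0025, -0.0125, 0],
    [-0.0045, -0.0115, 0],
    [-0.0065, -0.011, 0]
  ],
  "angular": [
    [0, 0, 0],
    [0, 0, 0],
    [0, 0, 0],
    [0, 0, 0],
    [0, 0, 0]
  ]
}}

```text
t: 4.12
position: [0.6055, -0.1027, 0.0464]
tool_rot: [0.0, 0.196, 0.981, 0.0]
contact_force: [0.8, 2.5, 0.5]
width: 0.001
grasp_force: 0.7
```

{"api": "send_rows", "payload": {
  "jaw": [0, 0, 0, 0, 0],
  "travel": [
    [-0.008, -0.0095, 0],
    [-0.0095, -0.0085, 0],
    [-0.0105, -0.0065, 0],
    [-0.0058, -0.0025, 0],
    [0, 0, 0]
  ],
  "angular": [
    [0, 0, 0],
    [0, 0, 0],
    [0, 0, 0],
    [0, 0, 0],
    [0, 0, 0]
  ]
}}

```text
t: 4.53
position: [0.5699, -0.1289, 0.0462]
tool_rot: [-0.001, 0.196, 0.981, -0.0]
contact_force: [-0.5, 0.0, 0.2]
width: -0.002
grasp_force: 0.0
```

Run:
```python
from h import *
im=save("top","top2.png");print(meas(im=im)); print(arm.observe()["position"])
s=save("side","side2.png"); cv2.imwrite("pics/c2.png",np.hstack([cv2.resize(im[193:353,258:418,::-1],(400,400)),cv2.resize(s[200:360,220:380,::-1],(400,400))]))
```

```text
{'pin': (43, array([ 0.6509, -0.0272,  0.021 ]), 0.1136, 14.8), 'notch': (101, array([ 0.6202, -0.0044,  0.032 ]), 0.0946, 33.2)}
[ 0.57101234 -0.12864825  0.04638067]
```

View pics/c2.png

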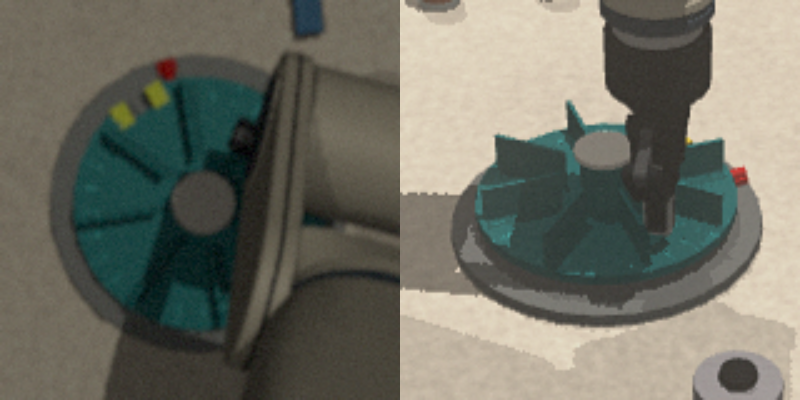

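Left crop: the red pin is at (168,70) and the cheeks at (122,115) and (156,95), which leaves about 18° to go. I'll push slowly in small steps.

{"api": "send_rows", "payload": {
  "jaw": [0, 0, 0, 0, 0],
  "travel": [
    [-0.0047, -0.0018, 0],
    [-0.0049, -0.0014, 0],
    [-0.005, -0.001, 0],
    [-0.0051, -0.0008, 0],
    [0, 0, 0]
  ],
  "angular": [
    [0, 0, 0],
    [0, 0, 0],
    [0, 0, 0],
    [0, 0, 0],
    [0, 0, 0]
  ]
}}

```text
t: 5.05
position: [0.5509, -0.1333, 0.0461]
tool_rot: [-0.001, 0.196, 0.981, -0.0]
contact_force: [-0.6, 0.7, -0.0]
width: -0.001
grasp_force: 0.0
```

Run:
```python
from h import *
print(meas()); print(arm.observe()["position"][:2]-C)
```

```text
{'pin': (53, array([ 0.6483, -0.0277,  0.021 ]), 0.111, 14.9), 'notch': (104, array([ 0.6301, -0.0259,  0.032 ]), 0.0942, 18.8)}
[ 0.01046581 -0.0771254 ]
```

{"api": "send_rows", "payload": {
  "jaw": [0, 0, 0, 0],
  "travel": [
    [-0.003, -0.0003, 0],
    [-0.0025, -0.0002, 0],
    [0, 0, 0],
    [0, 0, 0]
  ],
  "angular": [
    [0, 0, 0],
    [0, 0, 0],
    [0, 0, 0],
    [0, 0, 0]
  ]
}}

```text
t: 5.43
position: [0.5466, -0.1339, 0.0463]
tool_rot: [-0.0, 0.196, 0.981, -0.0]
contact_force: [0.2, -0.4, -0.0]
width: 0.005
grasp_force: 0.0
```

Run:
```python
from h import *
im=save("top","top3.png");print(meas(im=im)); print(arm.observe()["position"][:2]-C)
cv2.imwrite("pics/c3.png",cv2.resize(im[203:283,278:378,::-1],(750,600),interpolation=cv2.INTER_CUBIC))
```

```text
{'pin': (73, array([ 0.6449, -0.0291,  0.021 ]), 0.1074, 14.6), 'notch': (99, array([ 0.6312, -0.0293,  0.032 ]), 0.0941, 16.6)}
[ 0.00565209 -0.07763863]
```

View pics/c3.png

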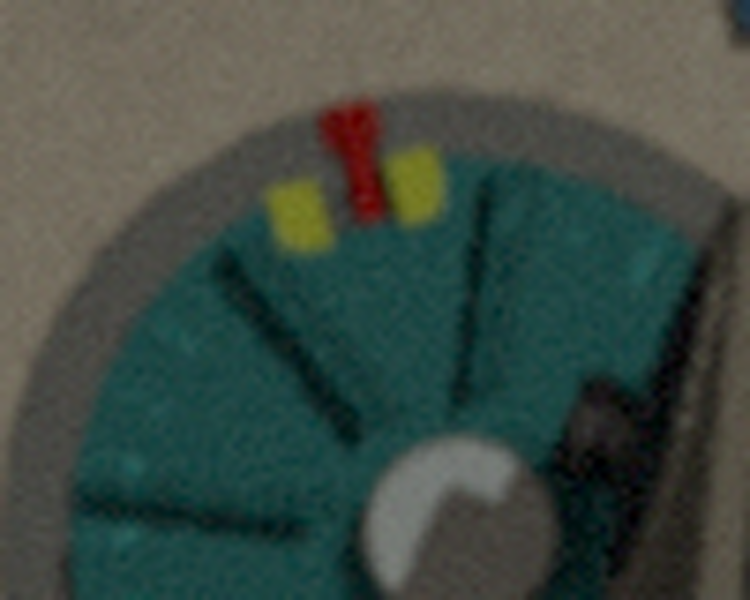

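The pin (365,190) is visible in the notch, but it sits nearer the right cheek. About 2° remains.

{"api": "send_rows", "payload": {
  "jaw": [0, 0, 0, 0],
  "travel": [
    [-0.0017, 0, 0],
    [-0.0017, 0, 0],
    [0, 0, 0],
    [0, 0, 0]
  ],
  "angular": [
    [0, 0, 0],
    [0, 0, 0],
    [0, 0, 0],
    [0, 0, 0]
  ]
}}

```text
t: 5.82
position: [0.5433, -0.1338, 0.0463]
tool_rot: [-0.0, 0.196, 0.981, -0.0]
contact_force: [0.4, 0.6, -0.2]
width: 0.003
grasp_force: 0.1
```

Run:
```python
from h import *
im=save("top","top4.png");print(meas(im=im)); print(arm.observe()["position"][:2]-C)
cv2.imwrite("pics/c4.png",cv2.resize(im[203:283,278:378,::-1],(750,600),interpolation=cv2.INTER_CUBIC))
```

```text
{'pin': (77, array([ 0.6438, -0.0295,  0.021 ]), 0.1062, 14.5), 'notch': (97, array([ 0.6322, -0.0328,  0.032 ]), 0.0941, 14.4)}
[ 0.00227368 -0.07763564]
```

View pics/c4.png

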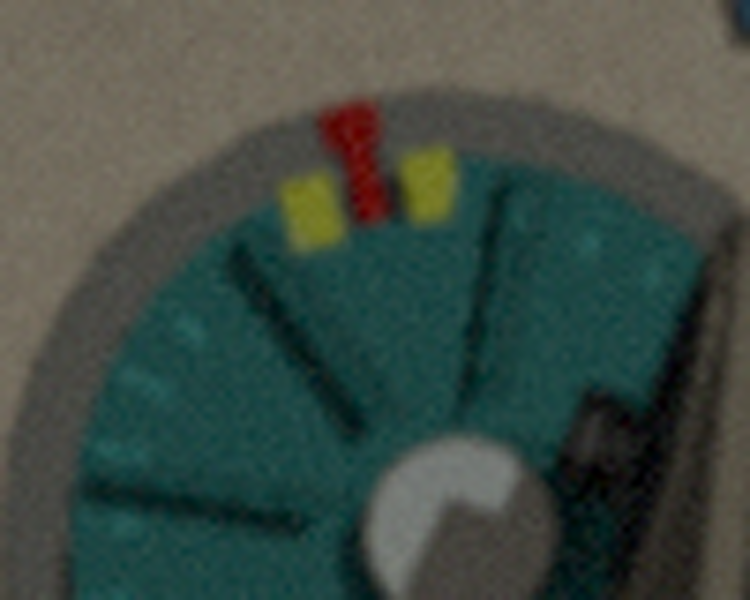

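The notch is now centred on the pin (both at 14.4–14.5°). I'll back the finger off, raise it, move over the hub and come down to just above the cap.

{"api": "send_rows", "payload": {
  "jaw": [0, 0, 0, 0, 0],
  "travel": [
    [0.004, 0, 0],
    [0.002, 0, 0.005],
    [0, 0, 0.03],
    [0, 0, 0.03],
    [0, 0, 0]
  ],
  "angular": [
    [0, 0, 0],
    [0, 0, 0],
    [0, 0, 0],
    [0, 0, 0],
    [0, 0, 0]
  ]
}}

```text
t: 6.28
position: [0.553, -0.1347, 0.1165]
tool_rot: [0.004, 0.196, 0.981, -0.0]
contact_force: [0.7, -0.1, 0.3]
width: -0.001
grasp_force: 0.0
```

{"api": "send_rows", "payload": {
  "jaw": [0, 0, 0, 0, 0],
  "travel": [
    [-0.004, 0.038, 0],
    [-0.004, 0.039, 0],
    [0, 0, -0.01],
    [0, 0, -0.01],
    [0, 0, 0]
  ],
  "angular": [
    [0, 0, 0],
    [0, 0, 0],
    [0, 0, 0],
    [0, 0, 0],
    [0, 0, 0]
  ]
}}

```text
t: 6.7
position: [0.5405, -0.0566, 0.0897]
tool_rot: [-0.001, 0.195, 0.981, -0.0]
contact_force: [-0.8, 0.9, 0.3]
width: -0.005
grasp_force: 0.0
```

Run:
```python
from h import *
print(meas()); print(arm.observe()["position"])
```

```text
{'pin': (78, array([ 0.6442, -0.0295,  0.021 ]), 0.1066, 14.5), 'notch': (96, array([ 0.6329, -0.0336,  0.032 ]), 0.0947, 13.8)}
[ 0.54079564 -0.0571948   0.09024147]
```

Still aligned, so I'll press.

{"api": "send_rows", "payload": {
  "jaw": [0, 0, 0, 0, 0],
  "travel": [
    [0, 0, -0.008],
    [0, 0, -0.004],
    [0, 0, -0.003],
    [0, 0, -0.003],
    [0, 0, -0.002]
  ],
  "angular": [
    [0, 0, 0],
    [0, 0, 0],
    [0, 0, 0],
    [0, 0, 0],
    [0, 0, 0]
  ]
}}

```text
t: 7.17
position: [0.5415, -0.0576, 0.0714]
tool_rot: [0.0, 0.196, 0.981, -0.0]
contact_force: [-1.8, -1.2, 7.1]
width: -0.002
grasp_force: 3.4
```

{"api": "send_rows", "payload": {
  "jaw": [0, 0, 0, 0],
  "travel": [
    [0, 0, -0.002],
    [0, 0, -0.0015],
    [0, 0, 0],
    [0, 0, 0]
  ],
  "angular": [
    [0, 0, 0],
    [0, 0, 0],
    [0, 0, 0],
    [0, 0, 0]
  ]
}}

```text
t: 7.5
position: [0.5414, -0.0575, 0.0678]
tool_rot: [0.0, 0.196, 0.981, -0.0]
contact_force: [-1.3, -2.2, 2.4]
width: -0.004
grasp_force: 1.3
```

{"api": "send_rows", "payload": {
  "jaw": [0, 0, 0, 0, 0],
  "travel": [
    [0, 0, -0.001],
    [0, 0, -0.001],
    [0, 0, -0.001],
    [0, 0, 0],
    [0, 0, 0]
  ],
  "angular": [
    [0, 0, 0],
    [0, 0, 0],
    [0, 0, 0],
    [0, 0, 0],
    [0, 0, 0]
  ]
}}

```text
t: 7.92
position: [0.5421, -0.0575, 0.0668]
tool_rot: [0.001, 0.196, 0.981, -0.0]
contact_force: [-5.9, -2.5, 24.2]
width: 0.003
grasp_force: 11.6
```

The force rises to 24 N at z = 0.067, which means the tray has bottomed out. I'll withdraw straight up and then away.

{"api": "send_rows", "payload": {
  "jaw": [0, 0, 0, 0, 0],
  "travel": [
    [0, 0, 0.01],
    [0, 0, 0.03],
    [0, 0, 0.04],
    [0, 0, 0.04],
    [-0.02, 0.03, 0.01]
  ],
  "angular": [
    [0, 0, 0],
    [0, 0, 0],
    [0, 0, 0],
    [0, 0, 0],
    [0, 0, 0]
  ]
}}

```text
t: 8.33
position: [0.528, -0.0298, 0.2011]
tool_rot: [0.007, 0.197, 0.98, 0.0]
contact_force: [2.3, 0.5, 1.7]
width: -0.003
grasp_force: 0.0
```

{"api": "send_rows", "payload": {
  "jaw": [0, 0, 0, 0, 0],
  "travel": [
    [-0.02, 0.035, 0],
    [-0.02, 0.035, 0],
    [-0.02, 0.035, 0],
    [-0.02, 0.035, 0],
    [0, 0, 0]
  ],
  "angular": [
    [0, 0, 0],
    [0, 0, 0],
    [0, 0, 0],
    [0, 0, 0],
    [0, 0, 0]
  ]
}}

```text
t: 8.75
position: [0.4377, 0.1172, 0.1946]
tool_rot: [-0.001, 0.194, 0.981, 0.0]
contact_force: [0.8, -0.2, 0.7]
width: 0.0
grasp_force: 0.0
```

Run:
```python
from h import *
im=save("top","top5.png");print(meas(im=im)); s=save("side","side5.png"); print(arm.observe()["position"])
cv2.imwrite("pics/c5.png",np.hstack([cv2.resize(im[203:353,263:413,::-1],(400,400)),cv2.resize(s[220:340,240:360,::-1],(400,400))]))
```

```text
{'pin': (77, array([ 0.6444, -0.0293,  0.021 ]), 0.1069, 14.6), 'notch': (101, array([ 0.6316, -0.0326,  0.032 ]), 0.0936, 14.6)}
[0.44084272 0.11435873 0.19495682]
```

View pics/c5.png

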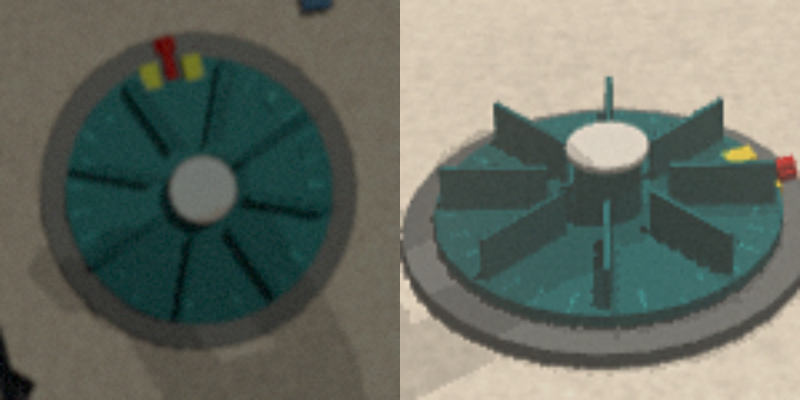

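The pin sits between the cheeks (165,60) in the top crop. In the side crop the tray lies low in the base with the hand clear. I'm handing it in.

```bash
python3 -c "
from workcell import arm
print(arm.sign_off())"
```

```text
the job is handed in; nothing more can be done
None
```

I turned the tray until its notch stood over the pin, pressed the hub down to its stop (24 N at 67 mm), withdrew the hand and handed the job in at about 9 s; no verdict came back.

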